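Lock the hinge stand and hold the sieve in it for pinning

ROBOT

A 6-joint arm with a two-finger parallel gripper is mounted at the origin on the work surface. World frame = base frame: x ahead of the robot, y to its left, z up, the work surface at z = 0. Lengths are in m, angles in rad, forces in N, time in s.
With the tool pointing down it reaches from about 0.3 to 0.875 m from the base axis. Payload 6.4 kg.
Tool frame: the origin (TCP) lies at the very end of the fingers, on their centre line; the grasp point (between the pads) lies 19 mm behind it; z points along the fingers, y is the line along which they close (so a half turn about z gives the same grasp; the last joint's range is limited). The gripper opens to 85 mm and grips with 20 to 120 N. Pads are 22 mm wide; open, the fingers measure 114 mm over their backs; the gripper's body (76 mm by 85 mm) begins 54 mm behind the grasp point. The pads swing forward as they close: fully open they stand 13 mm farther back than shut.
Start: joints at [1.013, 0.181, 1.607, -0, 1.354, -0.206], TCP at [0.198, 0.54, 0.231] pointing down, gripper open.
Joint ranges: [-2.99, 2.99], [-0.89, 2.07], [0.3, 2.58], [-1.14, 4.28], [0, 2.63], [-3.12, 3.12]. Speed limits (rad/s): [2.57, 2.57, 3.01, 3.14, 3.14, 3.14].

INTERFACE

Orientations are given as a unit quaternion [w, x, y, z].
In Python, from bench import ctrl gives the robot as it stands.
- The arm moves only by the tool jog_arm, never from a script. Its argument "series" is a list that holds one entry, the list of rows, each a list of 7 numbers: the shift along the tool's x, y, z in mm, then the turn, a rotation vector about the tool's x, y, z in rad, then the finger opening in mm, from 0 to 85.4. In form: [[[tx, ty, tz, rx, ry, rz, gripper], ...]]. A call has exactly 10 rows; each row shifts and turns the commanded pose from where the row before left it, along the tool's axes as they then stand; what a row does not reach is not made up. A row lasts 1/10 s, in which the tool goes at most 50 mm and 8.59 degrees, less where a joint would pass 70% of its speed; a pose out of reach is approached as far as the arm can. A call with a gripper value outside its range is refused whole. The fingers move at their own pace and stop on an object; the grip force is fixed at half the most. Time passes only in rows, so rows that do not move let the fingers close, or fill a call up. It gives the time, the measured TCP pose, the force, the opening and the grip force at its end, in the units of the state.
- ctrl.get_obs(): the state, without advancing time (a new reading comes with each control period).
- ctrl.camera(name): name is "side" or "top" or "wrist"; returns a dict with "frame" (384x512x3 uint8, blue, green, red), "z_map" (384x512 float32, m along the optical axis (not along the pixel's ray), 0 where there is no reading), "fx", "fy", "cx", "cy" (pixels), "xyz" and "rotation" of the camera in the world. Camera axes: x right, y down, z forward; pixel columns grow to the right and rows downward; lengths in m; the calibration is good to about 2 mm. The wrist camera is an equidistant fisheye: a pixel r from the principal point sees the ray r / f radians off the axis. A picture is of the moment at which its call begins.
- ctrl.hand_in(): hands the job in; it is judged then, once.
The state is a dict: "time_s": time; "q": joint angles; "dq": joint speeds; "joint_efforts": joint torques, N m; "eef_pos": TCP position; "eef_rot": TCP orientation; "wrist_force": force on the tool from outside, world axes, zero at the start; "torque": the same for the moment, N m; "opening": opening from 0.0 (shut) to 1.0 (fully open); "grasp_force": force on a finger pad.
Only numpy, scipy, OpenCV 4.12 (cv2) and the standard library are available. Lean on these libraries where they do the work, as an engineer would, in place of code of your own. Each camera call takes 0.05 s, during which the arm holds its last target. There are 200 camera calls.

TASK

Turn the black collar on the hinge stand clockwise until its yellow pointer is at the red locked mark; after that, pick up the green sieve and bring its single hinge knuckle between the stand's two knuckles so that the holes line up and a colleague can push the pin through. Finish while still holding the sieve there, level and steady, gripped in the air and not leaning on the stand: do not put it down or let go. Leave the shark tooth cluster, the plaster offcuts, the hinge pin, the bottle and the brush where they are.

Things in the scene. Friction and masses are not known exactly. Their poses are not given: they have to be found in the camera images.
- stand: Fixed hinge stand: grey block on a dark base 130 x 130 mm, with an aluminium hinge leaf. Origin on the bench below the middle of the knuckles' hole axis; +x points from the knuckles to the block (base x = 10 to 140 mm, block 40 to 115, leaf plate 26 to 114 and 88 wide, top at z = 125), y along the hole axis, z up. Side x < 0 is open air for the sieve. Stands on either side, turned a little.
- stand_axis (a point): Hinge centre on the stand: on the hole axis midway between the two aluminium knuckles, 120 mm above the bench. Each knuckle is a ring along the stand's y, outside diameter 32, hole 20, 26 mm long, from 18 to 44 mm either side of this point (free gap 36 mm). The gap is open from above, below and the stand's -x side; the leaf plate starts 26 mm behind the axis.
- collar (a joint): Turn of the lock collar, rad: grows clockwise seen from above, starts at 0 to 0.5, locked at 1.4, its end stop, where the yellow pointer points at the red mark, towards the knuckles (stand's -x). Light friction, about 0.06 N m; stays where it is left.
- collar_grip (a point): Centre of the lock collar on its upright axis, at mid height, 139 mm above the bench, 75 mm from the hole axis along the stand's +x. A black round collar, diameter 44 mm, z = 126 to 152 mm, on the leaf plate; a yellow bar on top is the pointer. A chrome post, diameter 18, rises through its centre to z = 159. Grip it from above across any diameter.
- sieve: Loose green plastic sieve, about 0.25 kg, flat on the bench: frame 120 (x) x 140 (y) x 30 mm high, walls 6, mesh floor top at z = 7. Origin: centre of the underside. A carrying bar 12 mm thick runs through the middle along x, full length, top at z = 38; 58 mm free on either side inside the frame. The hinge knuckle sticks out at +x; in the end sieve +x points along the stand's +x.
- sieve_hole (a point): Centre of the hole of the sieve's knuckle, 84 mm ahead (+x) of the sieve's origin and 17 mm above its underside. The knuckle is a ring along the sieve's y, outside diameter 32 mm, hole 20 mm, 30 mm long, so it has 3 mm to spare on each side in the stand's gap. The pin is 10 mm thick.
- teeth: Tan shark tooth cluster, about 85 x 60 x 65 mm, loose bystander; origin under its centre.
- offcut_a: Long grey plaster jacket offcut, 100 x 60 x 55 mm, loose bystander; origin under its centre.
- offcut_b: Short grey plaster jacket offcut, 75 x 70 x 48 mm, loose bystander; origin under its centre.
- pin: Chrome hinge pin, 10 mm thick, 146 mm long along its x, lying in a blue tray 190 x 50 x 22 mm; bystander, origin under its middle.
- consolidant: Amber bottle, diameter 60 mm, 140 mm high, loose bystander; origin under its centre.
- brush: Brush lying on the bench along its x, loose bystander.
Things that resemble listed ones, but are neither listed nor needed, are in the scene too. Of the things shaped like the stand, the grey one is meant. There is more than one size of the sieve; the one meant has the size given above.

How it is judged:
By the outcome, as a careful person would: the job done as asked, in the order asked, and still so for the second after the job is handed in, while the arm keeps its last pose, push and grip.
It also fails if it takes over 54 s, if anything falls off the work surface, if the arm or the gripper's body presses on something with over 40 N, if the wrist force passes 120 N, or if a joint passes its speed limit or range.

## Working session

There is one attempt and no reset: what is moved stays moved. The work goes in short steps, Python scripts to look and compute and a tool call to move; the robot and the scene stay as the last step left them, time stands still between calls to the robot, and variables do not carry over. Pictures are saved under pics/ and viewed, at most 10 in all, crops included, and the job is handed in when it is done.

Besides the shell and the picture viewer there is one more tool, called after "Request:" as a command line: name --argument value ..., lists and objects as JSON in quotes. jog_arm: Moves the arm, as the interface text tells. Its arguments: {"type":"object","properties":{"series":{"type":"array"}},"required":["series"]}

```bash
mkdir -p pics; python3 - <<'E'
from bench import ctrl
import cv2,pickle,numpy as np
d={n:ctrl.camera(n) for n in("top","side")}
pickle.dump(d,open('c0.pkl','wb'))
for n in d:
    cv2.imwrite(f'pics/{n}0.png',cv2.resize(d[n]['frame'],None,fx=1.5,fy=1.5,interpolation=cv2.INTER_CUBIC))
    print(n,{k:np.round(v,4).tolist() for k,v in d[n].items() if k not in('frame','z_map')})
print(ctrl.get_obs())
E
```

```text
top {'fx': 410.9945, 'fy': 410.9945, 'cx': 260.2048, 'cy': 189.2727, 'xyz': [0.3457, -0.0061, 1.519], 'rotation': [0.0469, -0.7019, 0.7088, -0.0518]}
side {'fx': 394.1217, 'fy': 394.1217, 'cx': 260.0734, 'cy': 197.038, 'xyz': [0.486, 0.7476, 1.0638], 'rotation': [0.0108, -0.0256, 0.9433, -0.3308]}
{'time_s': 0.1, 'q': array([ 1.01268332e+00,  1.81453602e-01,  1.60790504e+00, -7.81694723e-06,
        1.35381506e+00, -2.06271402e-01]), 'dq': array([-4.04101528e-06, -2.19513022e-03, -3.68791439e-04, -2.53795387e-03,
        7.42456145e-04, -8.23669737e-04]), 'joint_efforts': array([ 3.72624190e-04, -4.45873368e+01, -3.52239633e+01, -3.85091698e-04,
        4.24589452e-03, -9.99873635e-06]), 'eef_pos': array([0.19786116, 0.53935377, 0.23048308]), 'eef_rot': array([-2.91290521e-04,  1.75013918e-01,  9.84565642e-01, -7.34913229e-04]), 'wrist_force': array([-0.36348063,  1.14304119, -0.44407824]), 'torque': array([ 0.00770464,  0.01090366, -0.00264663]), 'grasp_force': 0.0, 'opening': 1.001101943706604}
```

View pics/top0.png

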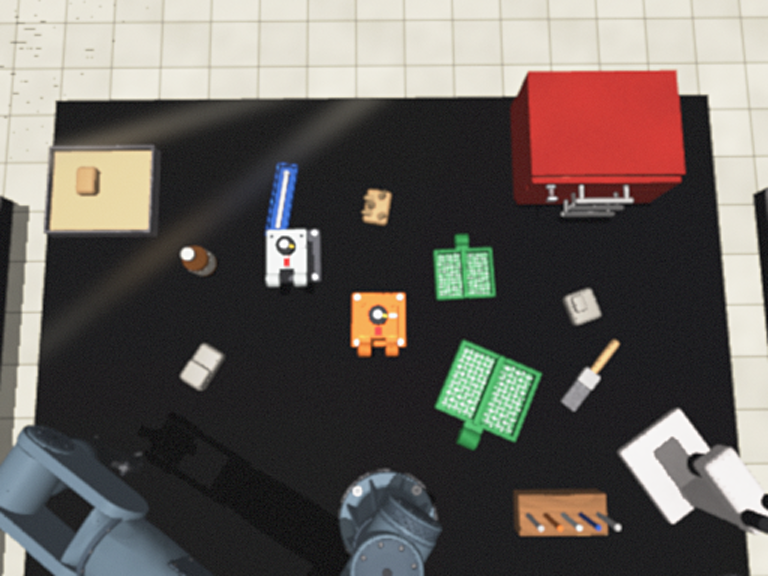

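View pics/side0.png

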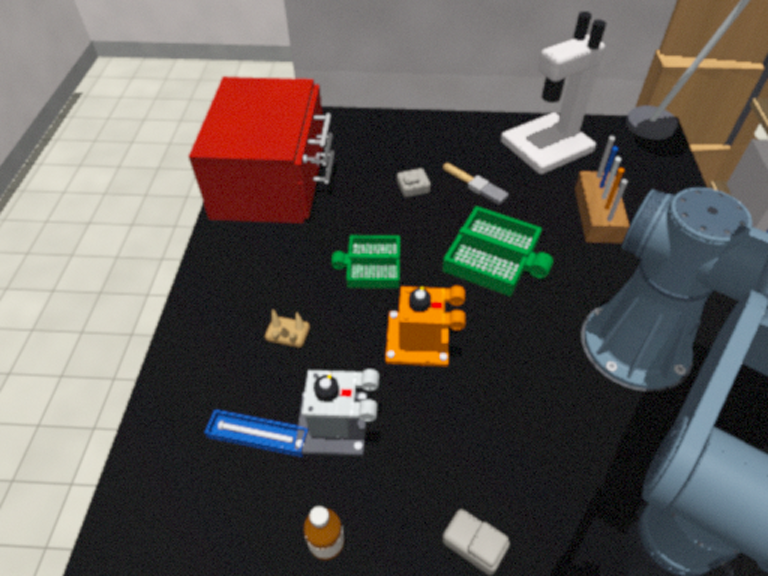

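The top view (1.5x) shows the grey stand at (290,258), with its knuckles towards image-down (world -x) and the pointer to the right. The small green sieve is at (464,270) with its knuckle up (+x), and a larger decoy sieve is at (488,395). The orange stand at (378,322) is a decoy; the side view agrees.

```bash
cat > h.py <<'E'
import numpy as np, cv2
from scipy.spatial.transform import Rotation as R
def rot(c):
    q=np.array(c['rotation']); return R.from_quat(q,scalar_first=True).as_matrix() if q.size==4 else q
def rays(c,uv):
    uv=np.atleast_2d(uv).astype(float)
    d=np.c_[(uv[:,0]-c['cx'])/c['fx'],(uv[:,1]-c['cy'])/c['fy'],np.ones(len(uv))]
    return d@rot(c).T
def plane(c,uv,z):
    d=rays(c,uv); return np.array(c['xyz'])+d*((z-c['xyz'][2])/d[:,2])[:,None]
def cloud(c):
    v,u=np.mgrid[:384,:512]; uv=np.c_[u.ravel(),v.ravel()]
    P=np.array(c['xyz'])+rays(c,uv)*c['z_map'].reshape(-1,1)
    return P.reshape(384,512,3)
def rect(P):
    (c,s,a)=cv2.minAreaRect((P[:,:2]*1000).astype(np.float32)); return np.round(c,1),np.round(s,1),round(a,1)
E
python3 - <<'E'
import pickle; from h import *
d=pickle.load(open('c0.pkl','rb'))
for n,c in d.items():
    f=c['frame']; hsv=cv2.cvtColor(f,cv2.COLOR_BGR2HSV); P=cloud(c); z=P[...,2]
    h,s,v=[hsv[...,i].astype(int) for i in range(3)]
    print('==',n,'bench z med',np.median(z[(v<25)&(abs(P[...,1])<.5)&(P[...,0]>.3)&(P[...,0]<.8)]))
    g=(abs(h-65)<15)&(s>120)&(v>50)
    k,l,st,ce=cv2.connectedComponentsWithStats(g.astype(np.uint8))
    for i in range(1,k):
        if st[i,4]<300: continue
        m=l==i; print('green',st[i].tolist(),'zmax',np.percentile(z[m],98).round(4)); 
        r=m&(z>.022)&(z<.034); print('  rim',rect(P[r]),'all',rect(P[m]))
    box=(P[...,0]>.35)&(P[...,0]<.75)&(P[...,1]>.08)&(P[...,1]<.4)
    for nm,m in dict(red=((h<8)|(h>172))&(s>150)&(v>90),yel=(abs(h-26)<7)&(s>130)&(v>120)).items():
        k,l,st,ce=cv2.connectedComponentsWithStats((m&box).astype(np.uint8))
        for i in range(1,k):
            if st[i,4]>3: print(nm,st[i].tolist(),'px',ce[i].round(1),'plane',plane(c,ce[i],.126 if nm=='red' else .154)[0].round(4),'zmed',np.median(z[l==i]).round(3))
    pl=box&(abs(z-.125)<.006)&(s<60)&(P[...,1]>.15)
    print('plate',pl.sum(),rect(P[pl]),'z',np.median(z[pl]))
    top=box&(z>.12)&(s<110)&(P[...,1]>.15); print('all>0.12',rect(P[top]))
f=d['top']['frame'][130:205,160:235]; cv2.imwrite('pics/stand.png',cv2.resize(f,None,fx=8,fy=8,interpolation=cv2.INTER_CUBIC))
E
```

```text
== top bench z med 0.0007411211492986958
green [288, 156, 43, 45, 546] zmax 0.0439
  rim (array([ 599.1, -197.7]), array([158.3, 140.5]), 2.9) all (array([ 528.9, -115.8]), array([180.8, 386.9]), 34.0)
green [290, 226, 72, 74, 1254] zmax 0.0585
  rim (array([ 272.9, -231.5]), array([192.9, 227.3]), 66.0) all (array([ 300.6, -178.6]), array([351.4, 240.1]), 65.6)
red [190, 173, 2, 4, 8] px [190.5 174.5] plane [0.595  0.2222 0.126 ] zmed 0.125
yel [193, 163, 3, 3, 8] px [194.1 163.9] plane [0.6263 0.2058 0.154 ] zmed 0.153
plate 541 (array([604.5, 220.7]), array([129.7,  88.8]), 1.1) z 0.12565263249933945
all>0.12 (array([604.5, 220.7]), array([129.7,  88.8]), 1.1)
== side bench z med -0.0007512949849588502
green [295, 137, 74, 61, 2005] zmax 0.0554
  rim (array([ 273.1, -226.1]), array([200.1, 228.6]), 66.6) all (array([417.8, 160. ]), array([1155.6,  253.1]), 71.0)
green [221, 156, 46, 36, 977] zmax 0.0384
  rim (array([ 599.5, -190.4]), array([157.4, 142.5]), 2.6) all (array([584.9, 223.7]), array([ 165.6, 1055.5]), 2.6)
red [228, 260, 6, 4, 24] px [230.5 261.5] plane [0.5981 0.2252 0.126 ] zmed 0.125
yel [218, 250, 3, 3, 7] px [219.1 250.7] plane [0.6284 0.21   0.154 ] zmed 0.153
plate 827 (array([606.2, 225.6]), array([130. ,  93.1]), 1.0) z 0.12466660041270627
all>0.12 (array([606.3, 226.6]), array([130.6,  91.2]), 1.7)
```

View pics/stand.png

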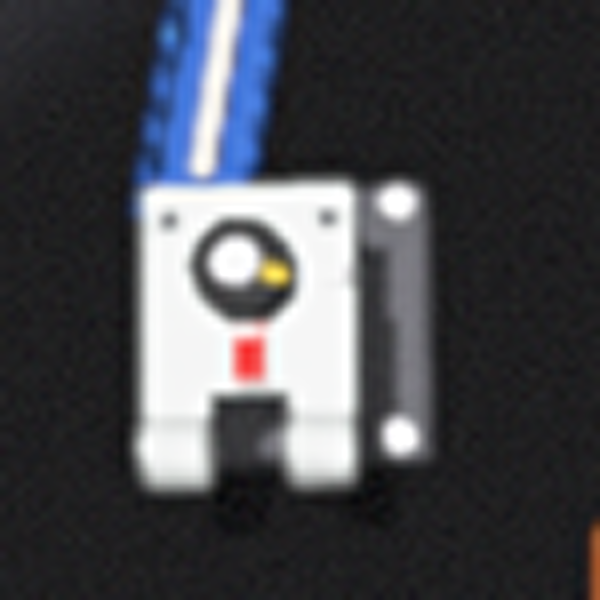

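The crop (x8, from column 160, row 130) shows the collar at (243,268), the yellow pointer at (277,273) to its right, the red mark at (250,357) and the knuckles at (180,455) and (325,455). The 120 x 140 sieve is the one at about (0.6,-0.19). I'm moving over the collar now.

Request:
jog_arm --series '[[[-20,-6,0,0,0,0,85],[-40,-11,0,0,0,0,85],[-40,-11,0,0,0,0,85],[-40,-11,0,0,0,0,85],[-40,-11,0,0,0,0,85],[-40,-12,0,0,0,0,85],[-40,-12,0,0,0,0,85],[-40,-12,0,0,0,0,85],[-40,-12,0,0,0,0,85],[-40,-12,0,0,0,0,85]]]'

```text
time_s: 1.1
eef_pos: [0.5179, 0.3043, 0.2308]
eef_rot: [-0.0, 0.175, 0.985, -0.0]
wrist_force: [0.3, 1.1, 0.7]
opening: 0.994
grasp_force: 0.0
```

Request:
jog_arm --series '[[[-40,-12,0,0,0,0,85],[-40,-12,0,0,0,0,85],[-36,-8,0,0,0,0,85],[-20,-5,0,0,0,0,85],[0,0,0,0,0,0,85],[0,0,0,0,0,0,85],[0,0,0,0,0,0,85],[0,0,0,0,0,0,85],[0,0,0,0,0,0,85],[0,0,0,0,0,0,85]]]'

```text
time_s: 2.1
eef_pos: [0.6315, 0.2246, 0.2316]
eef_rot: [0.0, 0.175, 0.985, 0.0]
wrist_force: [0.3, 0.3, 0.8]
opening: 0.995
grasp_force: 0.0
```

```bash
python3 - <<'E'
from bench import ctrl
import cv2,pickle,numpy as np
c=ctrl.camera('wrist'); pickle.dump(c,open('w1.pkl','wb')); cv2.imwrite('pics/w1.png',cv2.resize(c['frame'],None,fx=1.5,fy=1.5))
print({k:np.round(v,4).tolist() for k,v in c.items() if k not in('frame','z_map')}); o=ctrl.get_obs(); print(o['eef_pos'],o['eef_rot'],o['q'])
E
```

```text
{'fx': 297.3186, 'fy': 297.3186, 'cx': 254.6005, 'cy': 191.9091, 'xyz': [0.564, 0.2478, 0.3738], 'rotation': [0.1154, 0.8112, 0.5675, 0.0808]}
[0.63160339 0.22446544 0.23153953] [1.44984686e-04 1.74648952e-01 9.84630753e-01 5.81294772e-05] [ 1.64803631e-01  3.88923326e-01  1.34603857e+00  1.29674941e-05
  1.40631861e+00 -1.05489635e+00]
```

View pics/w1.png

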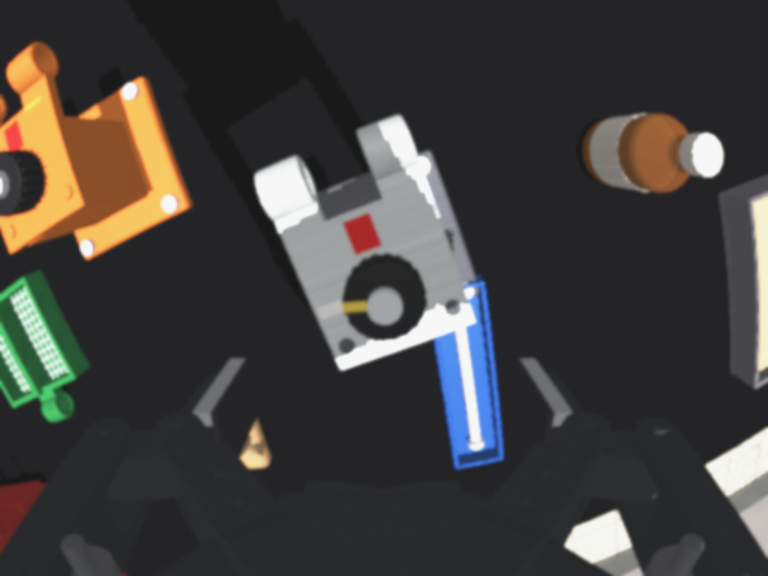

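The wrist view (1.5x) shows the post top at (384,306), the pointer at (355,306), the red mark at (362,234) and the knuckles at (290,185) and (392,145). I'm casting rays to refine the stand pose.

```bash
cat >> h.py <<'E'
def frays(c,uv):
    uv=np.atleast_2d(uv).astype(float); d=(uv-[c['cx'],c['cy']]); r=np.linalg.norm(d,axis=1)+1e-9; t=r/c['fx']
    return np.c_[d*(np.sin(t)/r)[:,None],np.cos(t)]@rot(c).T
def fplane(c,uv,z):
    d=frays(c,uv); return np.array(c['xyz'])+d*((z-c['xyz'][2])/d[:,2])[:,None]
def fcloud(c):
    v,u=np.mgrid[:384,:512]; uv=np.c_[u.ravel(),v.ravel()]; d=frays(c,uv); k=d@rot(c)[:,2]
    return (np.array(c['xyz'])+d*(c['z_map'].ravel()/k)[:,None]).reshape(384,512,3)
E
python3 - <<'E'
import pickle; from h import *
c=pickle.load(open('w1.pkl','rb')); P=fcloud(c); f=c['frame']; hsv=cv2.cvtColor(f,cv2.COLOR_BGR2HSV).astype(int)
h,s,v=hsv[...,0],hsv[...,1],hsv[...,2]; z=P[...,2]
b=(abs(P[...,0]-.6)<.12)&(abs(P[...,1]-.223)<.08)
print('bench',np.median(z[150:200,330:380]))
pl=b&(abs(z-.125)<.004)&(s<60); print('plate',rect(P[pl]),np.median(z[pl]))
kn=b&(z>.11)&(s<60)&(P[...,0]<.58); print('knuckle',rect(P[kn]),z[kn].max())
post=b&(abs(z-.159)<.003); print('post',rect(P[post]),P[post].mean(0))
col=b&(abs(z-.152)<.0025)&(v<70); print('collar top',rect(P[col]))
for nm,m,zz in(('red',((h<8)|(h>172))&(s>130)&b,.1255),('yel',(abs(h-25)<8)&(s>100)&b,.154)):
    uv=np.argwhere(m)[:,::-1]; Q=fplane(c,uv,zz); print(nm,len(uv),Q.mean(0).round(4),rect(Q),np.median(z[m]).round(4))
q=fplane(c,[[256,204]],.159); print('post ray',q)
E
```

```text
bench -0.0004501523751703762
plate (array([607.1, 223.3]), array([130.3,  89.1]), 0.9) 0.12466184160816754
knuckle (array([560.7, 222.5]), array([38.8, 88.2]), 0.2) 0.3738064553299012
post (array([632.4, 224.1]), array([16.9, 18.1]), 69.8) [0.63220606 0.22406566 0.15843173]
collar top (array([631.7, 224. ]), array([41.9, 42.7]), 21.0)
red 386 [0.6012 0.2118 0.1255] (array([684.4, -69.2]), array([ 32.2, 628.5]), 17.6) 0.1257
yel 145 [0.6128 0.1932 0.154 ] (array([538.7, 134.7]), array([234.7,  94.8]), 56.3) 0.1526
post ray [[0.63202137 0.2241645  0.159     ]]
```

Request:
jog_arm --series '[[[0,0,15,0,0,0,85],[0,0,25,0,0,0,85],[0,0,25,0,0,0,85],[0,0,20,0,0,0,85],[0,0,10,0,0,0,85],[0,0,5,0,0,0,85],[0,0,0,0,0,0,40],[0,0,0,0,0,0,20],[0,0,0,0,0,0,20],[0,0,0,0,0,0,20]]]'

```text
time_s: 3.15
eef_pos: [0.6332, 0.2252, 0.1335]
eef_rot: [0.002, 0.175, 0.985, 0.001]
wrist_force: [0.3, 4.6, 4.9]
opening: 0.495
grasp_force: 61.4
```

Request:
jog_arm --series '[[[0,0,0,0,0,0,20],[0,0,0,0,0,0,20],[0,0,0,0,0,0,20],[0,0,0,0,0,0.05,20],[0,0,0,0,0,0.05,20],[0,0,0,0,0,0.1,20],[0,0,0,0,0,0.1,20],[0,0,0,0,0,0.1,20],[0,0,0,0,0,0.1,20],[0,0,0,0,0,0.1,20]]]'

```text
time_s: 4.15
eef_pos: [0.6334, 0.2255, 0.1334]
eef_rot: [0.001, 0.46, 0.888, 0.002]
wrist_force: [1.8, 6.6, 4.2]
opening: 0.493
grasp_force: 61.8
```

```bash
python3 - <<'E'
from bench import ctrl
o=ctrl.get_obs()
for k in('eef_pos','eef_rot','q','wrist_force','torque','opening','grasp_force'):print(k,o[k])
E
```

```text
eef_pos [0.63340704 0.22548561 0.13344293]
eef_rot [0.00149701 0.45967777 0.888082   0.00211385]
q [ 0.16511739  0.48011245  1.4252928   0.00168568  1.23125718 -0.45096832]
wrist_force [1.7509334  6.57772886 4.22319255]
torque [ 0.97570759 -0.28300975  0.1155514 ]
opening 0.4931554412151038
grasp_force 61.7701381444931
```

Request:
jog_arm --series '[[[0,0,0,0,0,0.1,20],[0,0,0,0,0,0.1,20],[0,0,0,0,0,0.1,20],[0,0,0,0,0,0.1,20],[0,0,0,0,0,0.08,20],[0,0,0,0,0,0.05,20],[0,0,0,0,0,0.03,20],[0,0,0,0,0,0.03,20],[0,0,0,0,0,0.0,20],[0,0,0,0,0,0,20]]]'

```text
time_s: 5.15
eef_pos: [0.6338, 0.2256, 0.1334]
eef_rot: [0.001, 0.697, 0.717, 0.003]
wrist_force: [3.0, 6.3, 4.3]
opening: 0.489
grasp_force: 61.7
```

```bash
python3 - <<'E'
from bench import ctrl
from h import *
import pickle
o=ctrl.get_obs()
for k in('eef_pos','eef_rot','wrist_force','torque','opening'):print(k,o[k])
for n in('side','top'):
    c=ctrl.camera(n)
    pickle.dump(c,open(n+'2.pkl','wb'))
c=ctrl.camera('wrist'); pickle.dump(c,open('w2.pkl','wb')); cv2.imwrite('pics/w2.png',c['frame'][100:384,100:412])
E
```

```text
eef_pos [0.63380247 0.22561936 0.13344142]
eef_rot [0.00099528 0.69669215 0.71736358 0.00292499]
wrist_force [2.98025447 6.29517123 4.28467347]
torque [ 1.05246749 -0.50750876 -0.06911537]
opening 0.4892630572058011
```

View pics/w2.png

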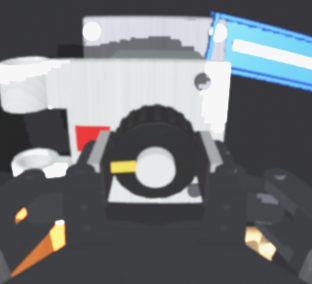

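The pointer at (122,166) is nearly left of the post at (155,166), with the red mark at (92,137). I'm computing the remaining angle.

```bash
python3 - <<'E'
from h import *
import pickle
for n in('w2','w1'):
    c=pickle.load(open(n+'.pkl','rb')); P=fcloud(c); hsv=cv2.cvtColor(c['frame'],cv2.COLOR_BGR2HSV).astype(int)
    b=(abs(P[...,0]-.62)<.06)&(abs(P[...,1]-.223)<.04)&(P[...,2]>.1)
    m=(abs(hsv[...,0]-26)<7)&(hsv[...,1]>110)&(hsv[...,2]>60)&b
    k,l,st,ce=cv2.connectedComponentsWithStats(m.astype(np.uint8)); i=1+st[1:,4].argmax()
    uv=np.argwhere(l==i)[:,::-1]; Q=fplane(c,uv,.1535)[:,:2]; m=Q.mean(0); post=P[b&(abs(P[...,2]-.1585)<.003)]
    vx=cv2.fitLine((Q*1000).astype(np.float32),cv2.DIST_L2,0,.01,.01).ravel()[:2]
    pc=post.mean(0)[:2]; d=m-np.array(rect(post)[0])/1000
    print(n,st[i],m,pc,rect(post),'ang',np.degrees(np.arctan2(d[1],d[0])),'line',np.degrees(np.arctan2(vx[1],vx[0])))
E
```

```text
w2 [210 260  26  14 304] [0.61772271 0.22266959] [0.63302638 0.22647471] (array([632.9, 224.6]), array([69. , 23.1]), 1.8) ang -172.75143611123977 line 10.118352
w1 [229 200  15   9 125] [0.62853217 0.20913809] [0.63216348 0.22407763] (array([632.4, 224.1]), array([16.9, 18.1]), 69.8) ang -104.49431179671014 line 73.24834
```

Request:
jog_arm --series '[[[0,0,0,0,0,0.05,20],[0,0,0,0,0,0.05,20],[0,0,0,0,0,0.03,20],[0,0,0,0,0,0.02,20],[0,0,0,0,0,0.02,20],[0,0,0,0,0,0.01,20],[0,0,0,0,0,0.01,20],[0,0,0,0,0,0.0,20],[0,0,0,0,0,0,20],[0,0,0,0,0,0,20]]]'

```text
time_s: 6.3
eef_pos: [0.6338, 0.2245, 0.1335]
eef_rot: [0.002, 0.761, 0.649, 0.002]
wrist_force: [3.1, 3.1, 6.1]
opening: 0.488
grasp_force: 61.7
```

```bash
cat > col.py <<'E'
from bench import ctrl
from h import *
o=ctrl.get_obs()
for k in('eef_pos','eef_rot','q','wrist_force','torque','opening'):print(k,np.round(o[k],4))
c=ctrl.camera('wrist'); P=fcloud(c); hsv=cv2.cvtColor(c['frame'],cv2.COLOR_BGR2HSV).astype(int)
b=(abs(P[...,0]-.62)<.06)&(abs(P[...,1]-.223)<.04)&(P[...,2]>.1)
m=(abs(hsv[...,0]-26)<7)&(hsv[...,1]>110)&(hsv[...,2]>60)&b
k,l,st,ce=cv2.connectedComponentsWithStats(m.astype(np.uint8)); i=1+st[1:,4].argmax()
uv=np.argwhere(l==i)[:,::-1]; Q=fplane(c,uv,.1535)[:,:2]; m=Q.mean(0)
vx=cv2.fitLine((Q*1000).astype(np.float32),cv2.DIST_L2,0,.01,.01).ravel()[:2]
d=m-[.6325,.2242]
print(st[i],m,'ang',np.degrees(np.arctan2(d[1],d[0])),'line',np.degrees(np.arctan2(vx[1],vx[0])))
E
python3 col.py
```

```text
eef_pos [0.6338 0.2245 0.1335]
eef_rot [0.0017 0.7607 0.6491 0.0021]
q [ 1.6470e-01  4.8020e-01  1.4251e+00 -7.0000e-04  1.2310e+00  3.2290e-01]
wrist_force [3.09   3.1475 6.0686]
torque [ 0.346  -0.5099  1.47  ]
opening 0.488
[210 259  26  15 304] [0.61755585 0.22448022] ang 178.9257461509837 line 4.638564
```

Request:
jog_arm --series '[[[0,0,0,0,0,0,85],[0,0,0,0,0,0,85],[0,0,0,0,0,0,85],[0,0,0,0,0,0,85],[0,0,0,0,0,0,85],[0,0,-15,0,0,0,85],[0,0,-25,0,0,0,85],[0,0,-25,0,0,0,85],[0,0,-25,0,0,0,85],[0,0,-15,0,0,0,85]]]'

```text
time_s: 7.35
eef_pos: [0.633, 0.2242, 0.2402]
eef_rot: [0.001, 0.762, 0.648, 0.002]
wrist_force: [0.3, -0.4, 0.0]
opening: 0.994
grasp_force: 0.0
```

```bash
python3 col.py
```

```text
eef_pos [0.633  0.2242 0.2402]
eef_rot [0.0011 0.7617 0.648  0.0019]
q [ 0.1641  0.3825  1.3371 -0.      1.4177  0.3251]
wrist_force [ 0.2843 -0.4163  0.0453]
torque [-0.0251  0.0129  0.0432]
opening 0.994
[229 194  15  11 121] [0.61750389 0.22377542] ang -178.37824929599955 line 1.929692
```

Request:
jog_arm --series '[[[-30,1,0,0,0,0,85],[-45,2,0,0,0,0,85],[-45,2,0,0,0,0,85],[-45,1,0,0,0,0,85],[-45,1,0,0,0,0,85],[-45,2,0,0,0,0,85],[-45,2,0,0,0,0,85],[-45,1,0,0,0,0,85],[-45,1,0,0,0,0,85],[-32,1,0,0,0,0,85]]]'

```text
time_s: 8.4
eef_pos: [0.577, -0.1975, 0.2358]
eef_rot: [-0.0, 0.762, 0.647, -0.0]
wrist_force: [0.4, 1.1, 0.9]
opening: 0.993
grasp_force: 0.0
```

Request:
jog_arm --series '[[[0,0,4,0,0,0.1,85],[0,0,5,0,0,0.14,85],[0,0,5,0,0,0.14,85],[0,0,5,0,0,0.14,85],[0,0,5,0,0,0.14,85],[0,0,5,0,0,0.14,85],[0,0,5,0,0,0.14,85],[0,0,5,0,0,0.14,85],[0,0,1,0,0,0.14,85],[0,0,0,0,0,0.14,85]]]'

```text
time_s: 9.4
eef_pos: [0.5775, -0.1945, 0.1952]
eef_rot: [-0.0, 1.0, 0.022, -0.001]
wrist_force: [0.3, 0.6, 0.3]
opening: 0.996
grasp_force: 0.0
```

```bash
cat > sv.py <<'E'
from bench import ctrl
from h import *
import pickle
ctrl.camera('wrist')
o=ctrl.get_obs()
for k in('eef_pos','eef_rot','q','wrist_force'):print(k,np.round(o[k],4))
c=ctrl.camera('wrist'); pickle.dump(c,open('w3.pkl','wb')); cv2.imwrite('pics/w3.png',c['frame']); P=fcloud(c); hsv=cv2.cvtColor(c['frame'],cv2.COLOR_BGR2HSV).astype(int)
z=P[...,2]; g=(abs(hsv[...,0]-62)<18)&(hsv[...,1]>90)&(hsv[...,2]>25)
k,l,st,ce=cv2.connectedComponentsWithStats(g.astype(np.uint8)); i=1+st[1:,4].argmax(); m=l==i; print(st[i])
for a,b in((.026,.0335),(.0345,.042),(.024,.042)):
    q=P[m&(z>a)&(z<b)]; print(a,b,len(q),rect(q),q.min(0).round(4),q.max(0).round(4),np.median(q[:,2]).round(4))
uv=np.argwhere(m)[:,::-1]; Q=fplane(c,uv,.03); print('ray30',rect(Q))
E
python3 sv.py
```

```text
eef_pos [ 0.5776 -0.1945  0.1954]
eef_rot [-4.000e-04  9.998e-01  1.860e-02 -6.000e-04]
q [-0.5194  0.2895  1.55    0.      1.3036  1.0143]
wrist_force [-0.2106 -0.154  -0.1903]
[ 187   75  137  152 7454]
0.026 0.0335 3253 (array([ 600.9, -195.4]), array([157.4, 140.8]), 2.6) [ 0.5194 -0.2686  0.026 ] [ 0.6795 -0.1238  0.0335] 0.0297
0.0345 0.042 1272 (array([ 582.5, -196. ]), array([119.1,  12.1]), 2.5) [ 0.5231 -0.2045  0.0346] [ 0.6421 -0.1875  0.0398] 0.0375
0.024 0.042 4836 (array([ 601. , -195.4]), array([157.7, 140.8]), 2.6) [ 0.5194 -0.2686  0.024 ] [ 0.6801 -0.1238  0.0398] 0.0301
ray30 (array([ 599.7, -195.4]), array([163.5, 143.4]), 2.5)
```

View pics/w3.png

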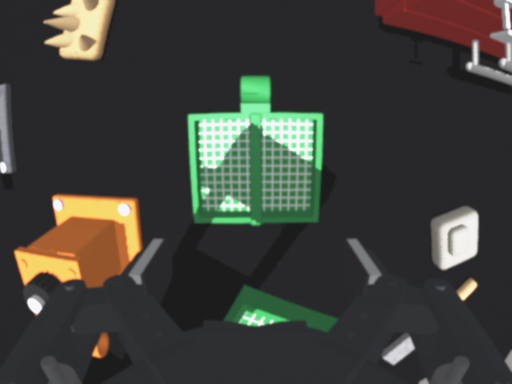

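The wrist view shows the 120 x 140 sieve at (256,167), its bar vertical and the knuckle at (256,90), well aligned with the open fingers. I'm descending onto the bar.

Request:
jog_arm --series '[[[9,2,15,0,0,-0.007,85],[0,0,25,0,0,0,85],[0,0,25,0,0,0,85],[0,0,25,0,0,0,85],[0,0,25,0,0,0,85],[0,0,25,0,0,0,85],[0,0,20,0,0,0,85],[0,0,12,0,0,0,85],[0,0,6,0,0,0,85],[0,0,4,0,0,0,85]]]'

```text
time_s: 10.5
eef_pos: [0.5873, -0.1964, 0.0142]
eef_rot: [0.0, 1.0, 0.029, 0.0]
wrist_force: [-0.8, -0.4, 0.9]
opening: 0.994
grasp_force: 0.0
```

Request:
jog_arm --series '[[[0,0,0,0,0,0,60],[0,0,0,0,0,0,40],[0,0,0,0,0,0,20],[0,0,0,0,0,0,0],[0,0,0,0,0,0,0],[0,0,0,0,0,0,0],[0,0,0,0,0,0,0],[0,0,0,0,0,0,0],[0,0,0,0,0,0,0],[0,0,0,0,0,0,0]]]'

```text
time_s: 11.5
eef_pos: [0.5876, -0.1965, 0.0149]
eef_rot: [0.0, 1.0, 0.028, 0.0]
wrist_force: [-0.9, 0.3, 4.9]
opening: 0.125
grasp_force: 61.3
```

Request:
jog_arm --series '[[[0,0,-5,0,0,0,0],[0,0,-10,0,0,0,0],[0,0,-20,0,0,0,0],[0,0,-30,0,0,0,0],[0,0,-35,0,0,0,0],[0,0,-35,0,0,0,0],[0,0,-35,0,0,0,0],[0,0,-30,0,0,0,0],[0,0,-20,0,0,0,0],[0,0,-10,0,0,0,0]]]'

```text
time_s: 12.5
eef_pos: [0.5877, -0.1967, 0.2471]
eef_rot: [0.001, 1.0, 0.028, 0.001]
wrist_force: [1.3, -0.6, -3.2]
opening: 0.129
grasp_force: 60.3
```

Request:
jog_arm --series '[[[-3,-12,0,0,0,0,0],[-6,-25,0,0,0,0,0],[-6,-34,0,0,0,0,0],[-7,-34,0,0,0,0,0],[-7,-34,0,0,0,0,0],[-7,-34,0,0,0,0,0],[-7,-34,0,0,0,0,0],[-7,-34,0,0,0,0,0],[-7,-34,0,0,0,0,0],[-7,-34,0,0,0,0,0]]]'

```text
time_s: 13.5
eef_pos: [0.5033, 0.1104, 0.2422]
eef_rot: [-0.0, 1.0, 0.029, -0.002]
wrist_force: [-0.0, 0.5, -3.3]
opening: 0.126
grasp_force: 60.2
```

Request:
jog_arm --series '[[[-7,-34,0,0,0,0,0],[-7,-34,0,0,0,0,0],[-5,-26,0,0,0,0.01,0],[-2,-14,0,0,0,0.01,0],[0,-6,0,0,0,0.01,0],[0,0,0,0,0,0.01,0],[0,0,0,0,0,0,0],[0,0,0,0,0,0,0],[0,0,0,0,0,0,0],[0,0,0,0,0,0,0]]]'

```text
time_s: 14.5
eef_pos: [0.4787, 0.2206, 0.2443]
eef_rot: [0.0, 1.0, 0.008, 0.0]
wrist_force: [0.1, 0.2, -2.6]
opening: 0.125
grasp_force: 60.2
```

```bash
cat > al.py <<'E'
from bench import ctrl
from h import *
import pickle,sys
o=ctrl.get_obs()
for k in('time_s','eef_pos','eef_rot','q','wrist_force','torque','grasp_force'):print(k,np.round(o[k],4))
c=ctrl.camera('wrist'); pickle.dump(c,open('w4.pkl','wb')); cv2.imwrite('pics/'+sys.argv[1],cv2.resize(c['frame'],None,fx=1.5,fy=1.5)); P=fcloud(c); hsv=cv2.cvtColor(c['frame'],cv2.COLOR_BGR2HSV).astype(int)
z=P[...,2]; t=o['eef_pos']; u=t[2]-.0145
g=(abs(hsv[...,0]-62)<18)&(hsv[...,1]>90)&(hsv[...,2]>25)&(abs(z-t[2])<.06)
for nm,m in(('knuckle',g&(P[...,0]>t[0]+.062)&(abs(P[...,1]-t[1])<.03)),('rim',g&(abs(z-u-.029)<.004)&(P[...,0]<t[0]+.06)),('bar',g&(z>u+.0345)&(P[...,0]<t[0]+.06))):
    q=P[m]
    if len(q): print(nm,len(q),rect(q),'z pct',np.percentile(q[:,2],[2,50,98]).round(4))
m=g&(abs(z-u-.029)<.006)&(P[...,0]<t[0]+.06); q=P[m]
A=np.c_[q[:,:2]-t[:2],np.ones(len(q))]; print('rim plane slope x,y,z0-tcp',np.linalg.lstsq(A,q[:,2],rcond=None)[0]-[0,0,t[2]])
b=(abs(P[...,0]-.6)<.12)&(abs(P[...,1]-.223)<.08)&(hsv[...,1]<60)
pl=b&(abs(z-.125)<.004); print('plate',rect(P[pl]),np.median(z[pl]))
for sgn in(-1,1):
    m=b&(z>.105)&(z<.14)&(abs(P[...,1]-.2225-sgn*.031)<.016)&(P[...,0]<.576)
    if m.sum(): print('stand kn',sgn,m.sum(),rect(P[m]),np.percentile(z[m],98))
E
python3 al.py w4.png
```

```text
time_s 14.5
eef_pos [0.4787 0.2206 0.2443]
eef_rot [0.     1.     0.0079 0.    ]
q [ 0.2065  0.0619  1.712  -0.      1.3676  1.7614]
wrist_force [ 0.1496  0.1529 -2.6014]
torque [-0.0565  0.0023 -0.0094]
grasp_force 60.1624
knuckle 4621 (array([556.4, 220.4]), array([31.3, 29.7]), 0.4) z pct [0.2525 0.2598 0.2626]
rim 7374 (array([483.4, 219.4]), array([106.8, 141.6]), 0.8) z pct [0.2553 0.2589 0.2603]
bar 4724 (array([483.7, 221.5]), array([78.4, 77.1]), 42.5) z pct [0.2655 0.267  0.2757]
rim plane slope x,y,z0-tcp [ 1.12328571e-03 -7.61466807e-05  1.38047842e-02]
plate (array([595.7, 223.3]), array([108.2,  88.7]), 0.9) 0.12465132922787148
stand kn -1 503 (array([558.9, 185.1]), array([33.2, 12.4]), 2.5) 0.1360208811632168
stand kn 1 727 (array([558.5, 258.2]), array([35., 17.]), 1.2) 0.13622532671391904
```

View pics/w4.png

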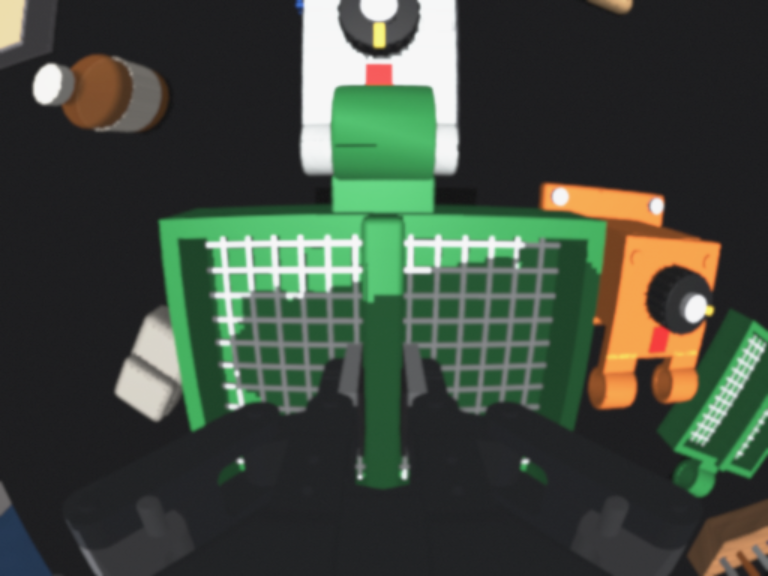

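The sieve is held level; its knuckle at (383,132) sits above the stand gap, whose knuckles are at (318,148) and (448,148), and it needs about 2 mm in x and 2.4 mm in y. The pointer at (379,33) lines up with the red mark at (379,75). I'm lowering to just above the gap.

Request:
jog_arm --series '[[[2,-2.4,6,0,0,0,0],[0,0,12,0,0,0,0],[0,0,15,0,0,0,0],[0,0,15,0,0,0,0],[0,0,15,0,0,0,0],[0,0,12,0,0,0,0],[0,0,7,0,0,0,0],[0,0,2,0,0,0,0],[0,0,0,0,0,0,0],[0,0,0,0,0,0,0]]]'

```text
time_s: 15.55
eef_pos: [0.481, 0.2238, 0.161]
eef_rot: [-0.0, 1.0, 0.008, 0.001]
wrist_force: [-0.1, 0.1, -1.9]
opening: 0.13
grasp_force: 60.2
```

```bash
python3 al.py w5.png
```

```text
time_s 15.55
eef_pos [0.481  0.2238 0.161 ]
eef_rot [-1.0e-04  1.0e+00  8.4e-03  6.0e-04]
q [0.2115 0.1568 1.7853 0.     1.1982 1.7655]
wrist_force [-0.0657  0.0584 -1.8621]
torque [-0.0304  0.0455  0.0458]
grasp_force 60.2335
knuckle 4659 (array([558.7, 223.8]), array([31.6, 29.8]), 1.3) z pct [0.1692 0.1765 0.1793]
rim 7292 (array([485. , 222.7]), array([105.8, 141. ]), 1.3) z pct [0.172  0.1756 0.1769]
bar 4749 (array([485.8, 220.8]), array([77.5, 78.3]), 48.5) z pct [0.1821 0.1836 0.1986]
rim plane slope x,y,z0-tcp [0.00216366 0.00056925 0.01377761]
plate (array([581.9, 223. ]), array([79.2, 88.6]), 1.2) 0.12465701667037449
stand kn -1 2250 (array([559.5, 191. ]), array([25.7, 33. ]), 89.5) 0.13620928963231876
stand kn 1 2120 (array([559., 255.]), array([34.4, 23.5]), 1.8) 0.13627917374018614
```

View pics/w5.png

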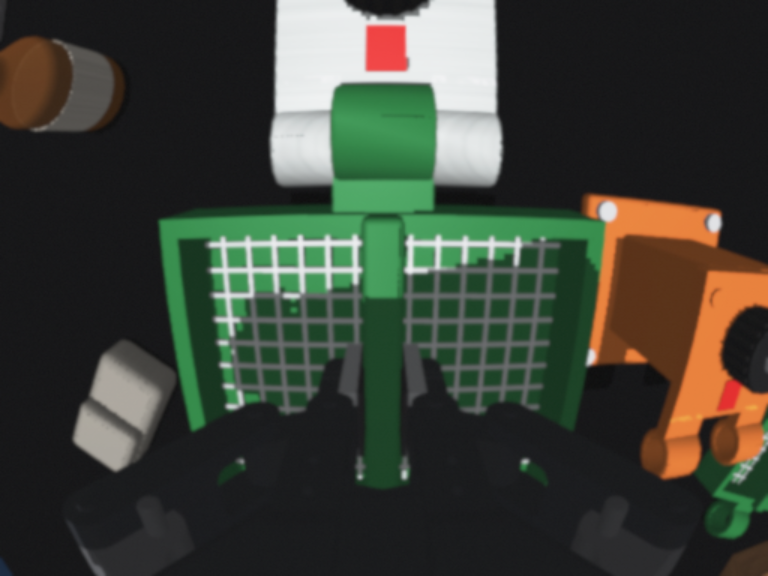

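The knuckle at (384,130) is almost centred between the stand knuckles (271 to 501, mid 386). It needs about 1.2 mm towards -y, 0.5 mm in +x and 42.5 mm down.

Request:
jog_arm --series '[[[0.5,1.2,0,0,0,0,0],[0,0,2,0,0,0,0],[0,0,4,0,0,0,0],[0,0,5,0,0,0,0],[0,0,5,0,0,0,0],[0,0,3,0,0,0,0],[0,0,1,0,0,0,0],[0,0,0,0,0,0,0],[0,0,0,0,0,0,0],[0,0,0,0,0,0,0]]]'

```text
time_s: 16.6
eef_pos: [0.4812, 0.2225, 0.1406]
eef_rot: [-0.0, 1.0, 0.008, 0.0]
wrist_force: [-0.9, 1.0, -2.7]
opening: 0.131
grasp_force: 60.2
```

```bash
python3 al.py w6.png
```

```text
time_s 16.6
eef_pos [0.4812 0.2225 0.1406]
eef_rot [-0.0e+00  1.0e+00  8.4e-03  3.0e-04]
q [ 0.209   0.1831  1.8007 -0.      1.1573  1.763 ]
wrist_force [-0.9087  1.0394 -2.7102]
torque [-0.0042 -0.0425  0.0116]
grasp_force 60.234
knuckle 4803 (array([559.4, 225.1]), array([32.8, 34.8]), 1.4) z pct [0.1484 0.156  0.1588]
rim 7294 (array([484.8, 221.4]), array([104.1, 141.2]), 1.1) z pct [0.1516 0.1552 0.1565]
bar 4736 (array([485.9, 223.6]), array([78.3, 77.7]), 42.6) z pct [0.1616 0.1632 0.1728]
rim plane slope x,y,z0-tcp [0.00202644 0.00072071 0.01377982]
plate (array([578.1, 223. ]), array([72.2, 88.7]), 1.1) 0.12466852767797902
stand kn -1 5080 (array([528.1, 191.5]), array([95.8, 31.9]), 0.0) 0.13597685908948756
stand kn 1 5358 (array([528. , 253.5]), array([95.9, 32. ]), 0.0) 0.13599574321797983
```

Request:
jog_arm --series '[[[0,0,2,0,0,0,0],[0,0,4,0,0,0,0],[0,0,5,0,0,0,0],[0,0,5,0,0,0,0],[0,0,4,0,0,0,0],[0,0,2,0,0,0,0],[0,0,0,0,0,0,0],[0,0,0,0,0,0,0],[0,0,0,0,0,0,0],[0,0,0,0,0,0,0]]]'

```text
time_s: 17.65
eef_pos: [0.4812, 0.2225, 0.1185]
eef_rot: [-0.0, 1.0, 0.008, 0.0]
wrist_force: [-0.1, -0.8, -2.8]
opening: 0.129
grasp_force: 60.2
```

```bash
python3 al.py w7.png; python3 - <<'E'
import pickle; from h import *
c=pickle.load(open('w4.pkl','rb')); P=fcloud(c); hsv=cv2.cvtColor(c['frame'],cv2.COLOR_BGR2HSV).astype(int); z=P[...,2]
b=(P[...,0]>.545)&(P[...,0]<.572)&(z>.12)&(z<.145)&(abs(P[...,1]-.2225)<.05)
for nm,m in(('green',b&(abs(hsv[...,0]-62)<18)&(hsv[...,1]>90)),('grey',b&(hsv[...,1]<60))):
    q=P[m]; x0=[]
    for s in ((-1,1) if nm=='grey' else (0,)):
        w=q[(q[:,1]-.2225)*s>=0] if s else q
        # circle fit of the ring's outside in x,z
        A=np.c_[2*w[:,0],2*w[:,2],np.ones(len(w))]; r=np.linalg.lstsq(A,(w[:,[0,2]]**2).sum(1),rcond=None)[0]
        # fixed radius 16 mm by apex
        from scipy.optimize import least_squares
        f=least_squares(lambda p:np.hypot(w[:,0]-p[0],w[:,2]-p[1])-.016,[.558,.119],loss='soft_l1',f_scale=.001).x
        print(nm,s,len(w),'y',np.percentile(w[:,1],[1,99]).round(4),'centre xz',f.round(4))
E
```

```text
time_s 17.65
eef_pos [0.4812 0.2225 0.1185]
eef_rot [-0.0e+00  1.0e+00  8.4e-03  2.0e-04]
q [ 0.209   0.2139  1.8148 -0.      1.1124  1.763 ]
wrist_force [-0.1114 -0.7628 -2.8272]
torque [0.0255 0.0418 0.0208]
grasp_force 60.233
knuckle 4845 (array([559.7, 223.9]), array([33. , 32.9]), 0.2) z pct [0.1264 0.134  0.1368]
rim 7401 (array([486.3, 221.2]), array([107.9, 141.6]), 1.3) z pct [0.1295 0.1332 0.1345]
bar 4736 (array([485.5, 223.1]), array([79.1, 77.4]), 42.9) z pct [0.1397 0.1412 0.1553]
rim plane slope x,y,z0-tcp [ 1.70666386e-03 -1.07537185e-05  1.38094749e-02]
plate (array([546.4, 222.3]), array([120.1,  89. ]), 1.0) 0.12470680016246415
stand kn -1 6531 (array([528. , 191.5]), array([32., 96.]), 89.9) 0.13614940010078264
stand kn 1 6763 (array([528. , 253.5]), array([96., 32.]), 0.0) 0.13606385687932357
green 0 4201 y [0.208  0.2369] centre xz [0.5603 0.12  ]
grey -1 3456 y [0.1792 0.2046] centre xz [0.5585 0.1193]
grey 1 3412 y [0.2405 0.2656] centre xz [0.5574 0.1193]
```

View pics/w7.png

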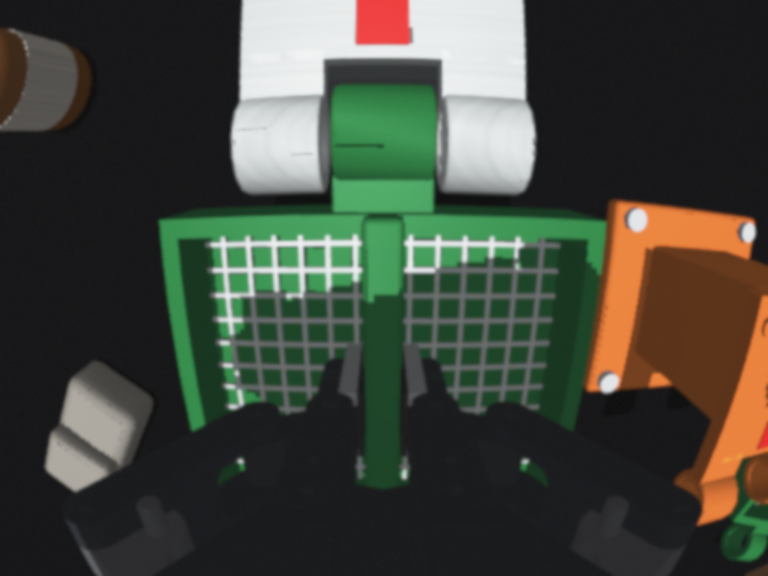

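The knuckle (333 to 436) is centred in the gap (329 to 440) with about 3.5 mm free on each side. The ring fit says it is 2.3 mm too far in +x and 0.6 mm high, so I'm trimming that.

Request:
jog_arm --series '[[[-1.2,0,0.3,0,0,0,0],[-1,0,0.3,0,0,0,0],[0,0,0,0,0,0,0],[0,0,0,0,0,0,0],[0,0,0,0,0,0,0],[0,0,0,0,0,0,0],[0,0,0,0,0,0,0],[0,0,0,0,0,0,0],[0,0,0,0,0,0,0],[0,0,0,0,0,0,0]]]'

```text
time_s: 18.7
eef_pos: [0.4788, 0.2224, 0.1177]
eef_rot: [0.0, 1.0, 0.008, -0.0]
wrist_force: [0.3, -0.1, -3.2]
opening: 0.125
grasp_force: 60.2
```

```bash
python3 al.py w8.png | grep -v stand; python3 - <<'E'
import pickle; from h import *
from scipy.optimize import least_squares
c=pickle.load(open('w4.pkl','rb')); P=fcloud(c); hsv=cv2.cvtColor(c['frame'],cv2.COLOR_BGR2HSV).astype(int); z=P[...,2]
b=(P[...,0]>.545)&(P[...,0]<.570)&(z>.12)&(z<.145)&(abs(P[...,1]-.2225)<.05)
for nm,m in(('green',b&(abs(hsv[...,0]-62)<18)&(hsv[...,1]>90)),('grey',b&(hsv[...,1]<60))):
    q=P[m]
    f=least_squares(lambda p:np.hypot(q[:,0]-p[0],q[:,2]-p[1])-.016,[.558,.119],loss='soft_l1',f_scale=.001).x
    y=q[:,1]; lo=y[y<.2225]; hi=y[y>.2225]
    print(nm,f.round(4),np.percentile(lo,[1,99]).round(4),np.percentile(hi,[1,99]).round(4))
E
```

```text
time_s 18.7
eef_pos [0.4788 0.2224 0.1177]
eef_rot [ 0.      1.      0.0084 -0.    ]
q [ 0.2098  0.2109  1.8206 -0.      1.1102  1.7638]
wrist_force [ 0.2996 -0.0722 -3.1592]
torque [ 0.0189 -0.0327  0.0088]
grasp_force 60.2331
knuckle 4862 (array([557.2, 223.9]), array([32.9, 32.9]), 1.0) z pct [0.1255 0.1331 0.1359]
rim 7392 (array([482. , 221.3]), array([104.7, 141.1]), 0.9) z pct [0.1287 0.1323 0.1337]
bar 4740 (array([483. , 222.8]), array([79.3, 78.1]), 43.3) z pct [0.1387 0.1404 0.1578]
rim plane slope x,y,z0-tcp [ 2.80466757e-03 -8.60312250e-05  1.37739384e-02]
plate (array([543.7, 222.3]), array([119.4,  88.7]), 1.1) 0.12470281469607175
green [0.558  0.1191] [0.2078 0.2223] [0.2226 0.2371]
grey [0.5581 0.1193] [0.1792 0.2046] [0.2405 0.2656]
```

```bash
python3 -c "
from bench import ctrl
print(ctrl.hand_in())"
```

```text
the job is handed in; nothing more can be done
None
```

The collar is turned to the red locked mark, and the sieve is held level and free with its knuckle centred in the stand's gap, the holes lined up to about 0.2 mm by the wrist camera. I handed the job in at about 19 s; no verdict came back.

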